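# Clip the lid of the jacks case shut

### The job

The lid is on the larger round jacks case, but its three snap tabs still stand up. Press the tabs down one at a time until each is fully home, flat on the lid, and leave the case standing about where it is.

Things in the scene. Friction and masses are not known exactly. Their poses are not given: they have to be found in the camera images.
- jacks_case: Loose round white case, 130 mm across, about 0.5 kg, lid on: flat lid top 42 mm above its underside, a flat metal jack emblem (36 mm across, 4 mm high) in the middle, three white tabs sloping up toward the rim. (A smaller case nearby, 94 mm across, has its tabs flat already.) Origin: centre of the underside, z up; tab_a points along its +x.
- tab_a (a joint): Tab along the case's +x: plate 36 x 26 x 3 mm, hinged 30 mm from the case's centre at lid-top height, reaching to the rim. Rad: 0 = fully up (outer end 21 mm above the lid), 0.55 = flat (its top 45 mm above the case's underside); starts at 0 to 0.1. Pressed 55 mm from the centre it yields at about 4 N; it has a stiff catch and stays where it is left.
- tab_b (a joint): The same kind of tab, pointing 120 degrees anticlockwise from tab_a seen from above; 0 = up, 0.55 = flat.
- tab_c (a joint): The same kind of tab, pointing 240 degrees anticlockwise from tab_a seen from above; 0 = up, 0.55 = flat.
Not all that is in view belongs to the job. Leave any blue or purple look-alike of the jacks_case alone.

How it is judged:
By the outcome, as a careful person would: the job done as asked, in the order asked, and still so for the second after the job is handed in, with the robot touching nothing.
It also fails if it takes over 38 s, if anything falls off the work surface, if the arm or the gripper's body presses on something with over 40 N, if the wrist force passes 120 N, or if a joint passes its speed limit or range.

### The arm

A 6-joint arm with a two-finger parallel gripper is mounted at the origin on the work surface. World frame = base frame: x ahead of the robot, y to its left, z up, the work surface at z = 0. Lengths are in mm, angles in rad, forces in N, time in s.
With the tool pointing down it reaches from about 350 to 975 mm from the base axis. Payload 7.1 kg.
Tool frame: the origin (TCP) lies at the very end of the fingers, on their centre line; the grasp point (between the pads) lies 19 mm behind it; y points along the fingers, x is the direction in which the jaws open and shut, and the axes are right-handed (so a half turn about y gives the same grasp; the last joint's range is limited). The gripper opens to 88 mm and grips with 3 to 60 N. Pads are 20 mm wide; open, the fingers measure 115 mm over their backs; the gripper's body (75 mm by 178 mm) begins 61 mm behind the grasp point.
Start: joints at [-1.162, 0.423, 1.63, -0, 1.089, -0.019], TCP at [259.309, -568.651, 222.675] pointing down, gripper open.
Joint ranges: [-3, 3], [-0.9, 2.11], [0.09, 2.58], [-1.31, 4.45], [0.11, 2.69], [-2.54, 2.54]. Speed limits (rad/s): [2.39, 2.39, 3.01, 3.14, 3.14, 3.14].

### API

Orientations are given as a unit quaternion [x, y, z, w].
In Python, from plant import read_state, viewer, bot gives the robot as it stands.
- The arm moves only by the tool step_arm, never from a script. Its argument "steps" is a list that holds one entry, the list of rows, each a list of 5 numbers: the finger opening in mm, from 0 to 87.8, then the shift along the tool's x, y, z each as a share of 0.5 m, from -1 to 1, then the turn about the tool's y as a share of 180 degrees, from -1 to 1. In form: [[[grip, tx, ty, tz, yaw], ...]]. A call has 1 to 20 rows; each row is the pose to reach, as a shift and turn from the pose commanded when the call began, along the tool's axes at that moment, turning the shorter way round; what a row does not reach only later rows make up. A row lasts 1/8 s, in which the tool goes at most 62.5 mm and 10.7 degrees, less where a joint would pass 70% of its speed; a pose out of reach is approached as far as the arm can. A call with a number of a shift or a turn outside -1 to 1 is refused whole. A call with a gripper value outside its range is refused whole. The fingers move at their own pace and stop on an object; "grip_force" is the grip in N (left out, the last holds). Time passes only in rows, so rows that repeat a pose let the fingers close. It gives the time, the measured TCP pose, the force and the opening at its end, in the units of the state.
- read_state(): the state, without advancing time (a new reading comes with each control period).
- viewer.camera(name): name is "scene" or "top"; returns a dict with "img" (420x560x3 uint8, red, green, blue), "K" (3x3 intrinsics, pixels), "distortion" ([k1, k2, p1, p2, k3] as OpenCV has them; the pictures are not rectified), "extrinsics" (4x4, takes a point from world to camera coordinates). Camera axes: x right, y up, looking along -z (the intrinsics and any distortion apply to the point x, -y, -z); pixel columns grow to the right and rows downward; lengths in mm; the calibration is good to about 2 mm. A picture is of the moment at which its call begins. There is no depth.
- bot.close_job(): hands the job in, once; it reports no verdict.
The state is a dict: "t": time; "qpos": joint angles; "joint_velocities": joint speeds; "tau": joint torques, N m; "tool_pos": TCP position; "orientation": TCP orientation; "wrist_force": force on the tool from outside, world axes, zero at the start; "moment": the same for the moment, N m; "gripper_width": opening from 0.0 (shut) to 1.0 (fully open).
Only numpy, scipy, OpenCV 4.12 (cv2) and the standard library are available. Lean on these libraries where they do the work, as an engineer would, in place of code of your own. Each camera call takes 0.05 s, during which the arm holds its last target.

## Working session

There is one attempt and no reset: what is moved stays moved. The work goes in short steps, Python scripts to look and compute and a tool call to move; the robot and the scene stay as the last step left them, time stands still between calls to the robot, and variables do not carry over. Pictures are saved under pics/ and viewed, and the job is handed in when it is done.

Besides the shell and the picture viewer there is one more tool, called after "Emit:" as name([rows], argument=value, ...), one row to a line, values as JSON. step_arm: Moves the arm, as the interface text tells. Its arguments: {"type":"object","properties":{"steps":{"type":"array","items":{"type":"array","items":{"type":"array","items":{"type":"number"}}}},"grip_force":{"type":"number"}},"required":["steps"]}

```bash
mkdir -p pics; python3 - <<'E'
from plant import read_state, viewer
import cv2,numpy as np
s=read_state();print(s)
for n in("scene","top"):
    c=viewer.camera(n);cv2.imwrite(f"pics/{n}0.png",c["img"][:,:,::-1]);np.savez(f"pics/{n}0.npz",**c)
    print(n,c["K"],c["distortion"],c["extrinsics"])
E
```

```text
{'t': 0.0, 'qpos': array([-1.16197584e+00,  4.23865895e-01,  1.63066833e+00,  2.63252309e-05,
        1.08859327e+00, -1.90136255e-02]), 'joint_velocities': array([ 0.00077447, -0.00036071,  0.00075966, -0.00134902,  0.00065537,
        0.00013535]), 'tau': array([ 2.37256558e-03, -5.44612527e+01, -2.73663998e+01,  6.45961706e-02,
        2.26832146e-02, -8.82911877e-05]), 'tool_pos': array([ 259.11810121, -568.15482165,  221.89456723]), 'orientation': array([-0.59443659,  0.38290848, -0.38201614,  0.59505454]), 'wrist_force': array([0.28979792, 0.35310292, 1.15341281]), 'moment': array([ 0.0267484 ,  0.00533316, -0.03217938]), 'gripper_width': 0.9980672172119904}
scene [[500.48040247   0.         277.801617  ]
 [  0.         500.48040247 208.79141092]
 [  0.           0.           1.        ]] [-0.14180264  0.          0.          0.          0.        ] [[ 7.39457301e-02  9.97148216e-01 -1.50818917e-02  1.25792052e+02]
 [-7.26215847e-01  6.42066442e-02  6.84461869e-01  3.86389566e+02]
 [ 6.83478290e-01 -3.96603239e-02  7.28892644e-01 -1.31942385e+03]
 [ 0.00000000e+00  0.00000000e+00  0.00000000e+00  1.00000000e+00]]
top [[533.57862423   0.         275.43118066]
 [  0.         533.57862423 204.87861191]
 [  0.           0.           1.        ]] [-0.02471912  0.          0.          0.          0.        ] [[ 2.68257274e-03 -9.99994016e-01  2.18440944e-03 -1.48740980e+02]
 [ 9.93341059e-01  2.91631413e-03  1.15173940e-01 -5.47502595e+02]
 [-1.15179622e-01  1.86090112e-03  9.93342938e-01 -1.11800867e+03]
 [ 0.00000000e+00  0.00000000e+00  0.00000000e+00  1.00000000e+00]]
```

View pics/scene0.png

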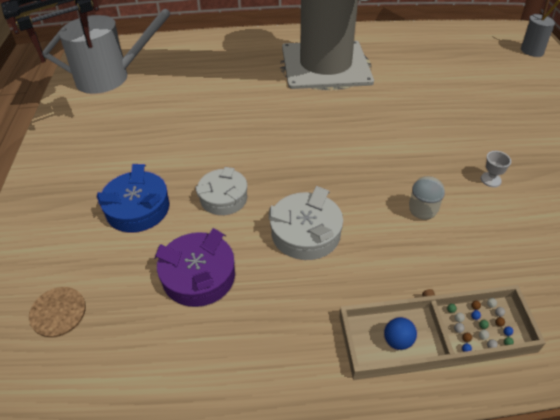

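View pics/top0.png

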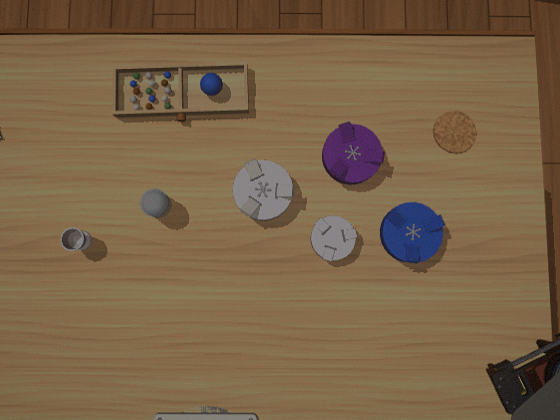

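```bash
cat > h.py <<'E'
import cv2,numpy as np
def ray(c,uv,z):
    p=cv2.undistortPoints(np.array([[uv]],float),c["K"],c["distortion"])[0,0]
    E=c["extrinsics"];R=E[:3,:3];t=E[:3,3]
    d=R.T@np.array([p[0],-p[1],-1]);o=-R.T@t
    return o+d*(z-o[2])/d[2]
def proj(c,P):
    E=c["extrinsics"];q=np.atleast_2d(P)@E[:3,:3].T+E[:3,3];q=q*[1,-1,-1]
    return cv2.projectPoints(q,np.zeros(3),np.zeros(3),c["K"],c["distortion"])[0][:,0]
E
python3 - <<'E'
import numpy as np,cv2
from h import *
t=dict(np.load("pics/top0.npz"));s=dict(np.load("pics/scene0.npz"))
cv2.imwrite("pics/tc.png",cv2.resize(t["img"][145:235,220:310,::-1],(600,600),interpolation=cv2.INTER_CUBIC))
cv2.imwrite("pics/sc.png",cv2.resize(s["img"][175:265,260:350,::-1],(600,600),interpolation=cv2.INTER_CUBIC))
print(ray(t,(263,189.5),46),ray(s,(306.5,217),46))
E
```

```text
[ 579.24969952 -120.54431482   46.        ] [ 584.888587   -118.11569535   46.        ]
```

View pics/tc.png

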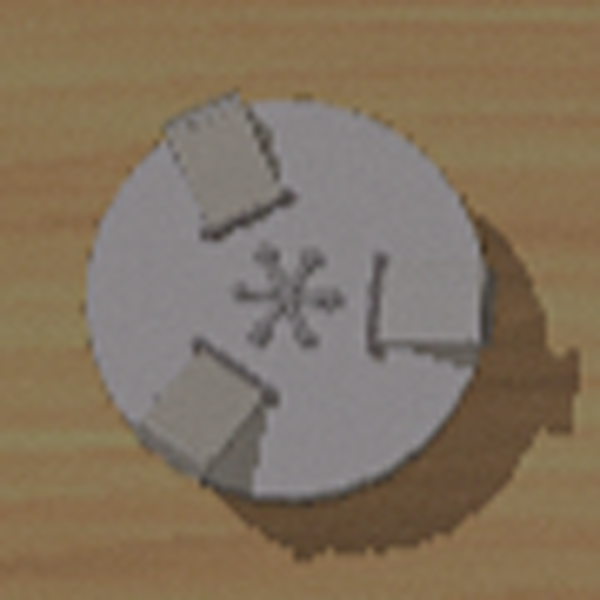

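View pics/sc.png

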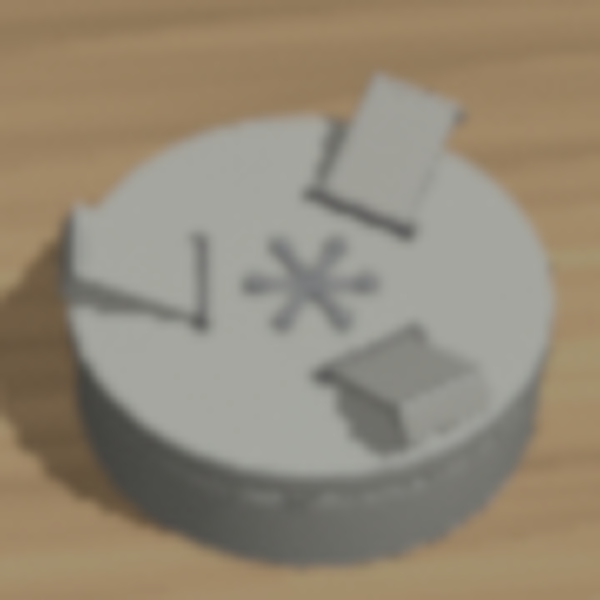

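```bash
python3 - <<'E'
import numpy as np,cv2
from scipy.spatial.transform import Rotation as Ro
from h import *
t=dict(np.load("pics/top0.npz"));s=dict(np.load("pics/scene0.npz"))
f=lambda p,o:(o[0]+p[0]*.15-.5+.075,o[1]+p[1]*.15-.5+.075)
T=lambda x,y,z:ray(t,f((x,y),(220,145)),z)
S=lambda x,y,z:ray(s,f((x,y),(260,175)),z)
ct=T(288,297,46);cs=S(310,285,46);print(ct,cs)
for c,L in((ct,[T(379,307,44),T(250,218,44),T(236,373,44)]),(cs,[S(203,282,44),S(360,214,44),S(370,350,44)])):
  print(np.mean(L,axis=0))
  for h in L: d=h-c;print(np.hypot(*d[:2]),np.degrees(np.arctan2(d[1],d[0])))
print(Ro.from_quat([-0.59443659,0.38290848,-0.38201614,0.59505454]).as_matrix())
E
```

```text
[ 580.05713111 -120.05950131   46.        ] [ 585.59126622 -118.94846556   46.        ]
[ 579.63680895 -120.12604179   44.        ]
29.303266335727137 -95.60401318997094
28.747102897239287 25.574247951118146
29.42768588943007 145.76887661495581
[ 582.44641637 -118.2836581    44.        ]
28.39864578379748 -100.87917209955738
31.166378155280412 147.753512919591
25.927979874668154 30.74140641523533
[[ 4.14889530e-01 -5.88745346e-04  9.09871602e-01]
 [-9.09870499e-01  1.41761888e-03  4.14889944e-01]
 [-1.53411568e-03 -9.99998822e-01  5.24732084e-05]]
```

Emit:
step_arm([
  [[0,-0.333,0,0.967,0],[0,-0.333,0,0.967,0],[0,-0.333,0,0.967,0],[0,-0.333,0,0.967,0],[0,-0.333,0,0.967,0],[0,-0.333,0,0.967,0],[0,-0.333,0,0.967,0],[0,-0.333,0,0.967,0],[0,-0.333,0,0.967,0],[0,-0.333,0,0.967,0],[0,-0.333,0,0.967,0],[0,-0.333,0,0.967,0],[0,-0.333,0.26,0.967,0],[0,-0.333,0.26,0.967,0],[0,-0.333,0.26,0.967,0],[0,-0.333,0.26,0.967,0]],
], grip_force=20)

```text
t: 2.1
tool_pos: [630.8, -217.5, 94.1]
orientation: [-0.594, 0.382, -0.383, 0.595]
wrist_force: [0.3, -0.4, 1.1]
gripper_width: 0.004
```

Emit:
step_arm([
  [[0,-0.22,0,0.1,0],[0,-0.22,0,0.1,0],[0,-0.22,0,0.1,0],[0,-0.22,0,0.1,0]],
])

```text
t: 2.6
tool_pos: [631.9, -96.3, 95.5]
orientation: [-0.594, 0.381, -0.384, 0.595]
wrist_force: [-0.5, -0.8, 0.1]
gripper_width: 0.004
```

```bash
python3 - <<'E'
from plant import read_state, viewer
import cv2,numpy as np
print(read_state()["tool_pos"])
for n,(x,y) in(("scene",(230,100)),("top",(190,100))):
    c=viewer.camera(n);cv2.imwrite(f"pics/{n}1.png",cv2.resize(c["img"][y:y+170,x:x+170,::-1],(600,600),interpolation=cv2.INTER_CUBIC))
E
```

```text
[631.90844074 -96.26429227  95.47621348]
```

View pics/scene1.png

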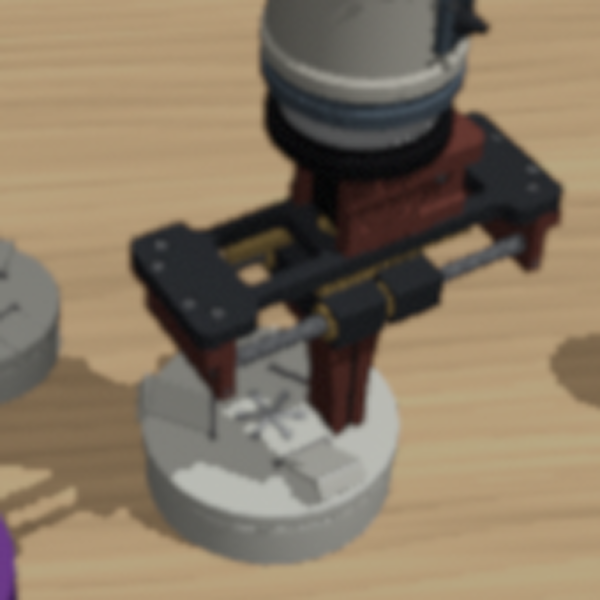

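Emit:
step_arm([
  [[0,0,0.05,0,0],[0,0,0.06,0,0],[0,0,0.07,0,0],[0,0,0.075,0,0],[0,0,0.08,0,0],[0,0,0.085,0,0],[0,0,0.09,0,0],[0,0,0.09,0,0]],
])

```text
t: 3.7
tool_pos: [629.6, -95.8, 47.3]
orientation: [0.595, -0.383, 0.382, -0.595]
wrist_force: [1.0, 0.3, 2.5]
gripper_width: 0.009
```

Emit:
step_arm([
  [[0,0,0.002,0,0],[0,0,0.004,0,0],[0,0,0.006,0,0],[0,0,0.006,0,0]],
])

```text
t: 4.2
tool_pos: [629.9, -95.7, 45.2]
orientation: [0.595, -0.383, 0.382, -0.595]
wrist_force: [0.7, 0.8, 8.4]
gripper_width: 0.006
```

Emit:
step_arm([
  [[0,0,0.003,0,0],[0,0,0.006,0,0],[0,0,0.006,0,0]],
])

```text
t: 4.58
tool_pos: [630.1, -95.8, 44.7]
orientation: [-0.595, 0.382, -0.383, 0.595]
wrist_force: [-7.1, 2.1, 30.0]
gripper_width: 0.005
```

Emit:
step_arm([
  [[0,0,-0.05,0,0],[0,0,-0.11,0,0],[0,-0.09,-0.11,-0.164,0.333],[0,-0.09,-0.11,-0.164,0.333],[0,-0.09,-0.11,-0.164,0.333],[0,-0.09,-0.11,-0.164,0.333],[0,-0.09,-0.11,-0.164,0.333],[0,-0.09,-0.11,-0.164,0.333],[0,-0.09,-0.11,-0.164,0.333],[0,-0.09,-0.11,-0.164,0.333]],
])

```text
t: 5.82
tool_pos: [536.1, -88.7, 96.3]
orientation: [-0.325, 0.628, -0.628, 0.324]
wrist_force: [0.3, -0.5, 0.4]
gripper_width: 0.002
```

```bash
python3 - <<'E'
from plant import read_state, viewer
import cv2,numpy as np
from scipy.spatial.transform import Rotation as Ro
s=read_state();print(s["tool_pos"],s["wrist_force"],Ro.from_quat(s["orientation"]).as_matrix().round(3))
for n,(x,y) in(("scene",(230,100)),("top",(190,100))):
    c=viewer.camera(n);cv2.imwrite(f"pics/{n}2.png",cv2.resize(c["img"][y:y+170,x:x+170,::-1],(600,600),interpolation=cv2.INTER_CUBIC))
E
```

```text
[536.05670206 -88.74056443  96.27832411] [ 0.31165959 -0.47020697  0.40528446] [[-0.578 -0.001  0.816]
 [-0.816  0.    -0.578]
 [ 0.001 -1.    -0.001]]
```

View pics/scene2.png

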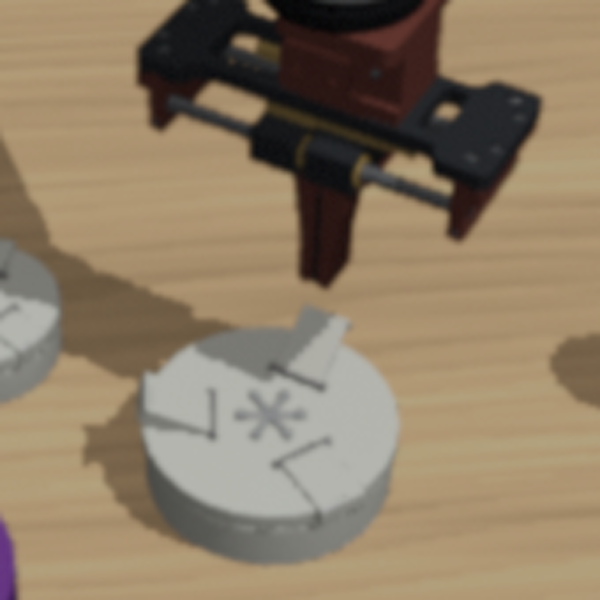

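View pics/top2.png

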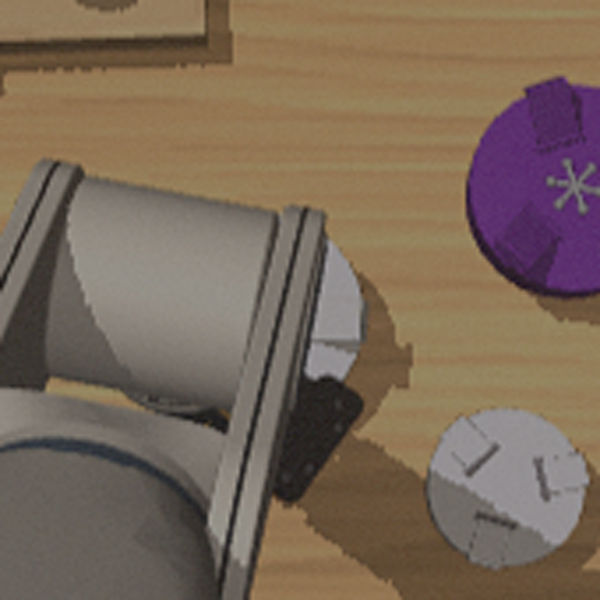

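Emit:
step_arm([
  [[0,0,0.05,0,0],[0,0,0.065,0,0],[0,0,0.075,0,0],[0,0,0.082,0,0],[0,0,0.088,0,0],[0,0,0.094,0,0],[0,0,0.1,0,0],[0,0,0.104,0,0],[0,0,0.106,0,0],[0,0,0.108,0,0],[0,0,0.108,0,0]],
])

```text
t: 7.3
tool_pos: [536.8, -88.7, 44.8]
orientation: [0.324, -0.628, 0.628, -0.324]
wrist_force: [-8.4, 3.7, 28.7]
gripper_width: 0.002
```

Emit:
step_arm([
  [[0,0,-0.05,0,0],[0,0,-0.11,0,0],[0,0.091,-0.11,0.163,0.333],[0,0.091,-0.11,0.163,0.333],[0,0.091,-0.11,0.163,0.333],[0,0.091,-0.11,0.163,0.333],[0,0.091,-0.11,0.163,0.333],[0,0.091,-0.11,0.163,0.333],[0,0.091,-0.11,0.163,0.333],[0,0.091,-0.11,0.163,0.333]],
])

```text
t: 8.55
tool_pos: [545.5, -214.4, 81.1]
orientation: [0.033, 0.743, -0.668, 0.027]
wrist_force: [1.2, -0.2, 0.3]
gripper_width: 0.006
```

```bash
python3 - <<'E'
from plant import read_state, viewer
import cv2,numpy as np
from scipy.spatial.transform import Rotation as Ro
s=read_state();print(s["tool_pos"],s["wrist_force"],Ro.from_quat(s["orientation"]).as_matrix().round(3))
for n,(x,y) in(("scene",(230,100)),):
    c=viewer.camera(n);cv2.imwrite(f"pics/{n}3.png",cv2.resize(c["img"][y:y+170,x:x+170,::-1],(600,600),interpolation=cv2.INTER_CUBIC))
E
```

```text
[ 545.53415178 -214.35802738   81.07330264] [ 1.19189307 -0.20780477  0.29131879] [[-0.996  0.085 -0.003]
 [ 0.012  0.106 -0.994]
 [-0.084 -0.991 -0.107]]
```

View pics/scene3.png

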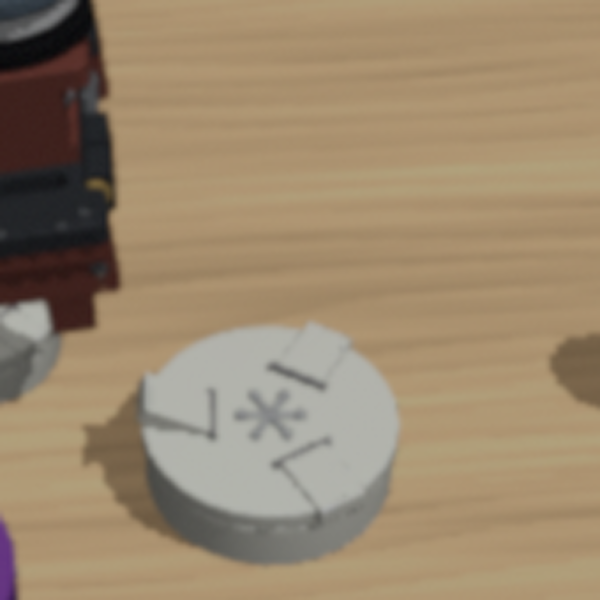

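```bash
python3 - <<'E'
from plant import read_state
s=read_state();print(s["qpos"],s["joint_velocities"],s["tool_pos"],s["t"])
E
```

```text
[-0.46435506  0.55261789  1.82450058  0.1974922   0.74569478  2.54046026] [ 0.01151649 -0.00158306 -0.00507879  0.00308133  0.00083941  0.0001536 ] [ 545.98198093 -214.06124883   81.3045579 ] 8.6
```

Emit:
step_arm([
  [[0,0,-0.04,0,-0.1],[0,0,-0.04,0,-0.2],[0,0,-0.04,0,-0.3],[0,0,-0.04,0,-0.333],[0,0,-0.04,0,-0.333],[0,0,-0.04,0,-0.333]],
])

```text
t: 9.35
tool_pos: [544.7, -215.6, 101.4]
orientation: [-0.307, 0.629, -0.594, 0.397]
wrist_force: [0.0, -0.0, 0.5]
gripper_width: 0.007
```

```bash
python3 - <<'E'
from plant import read_state, viewer
import cv2,numpy as np
from scipy.spatial.transform import Rotation as Ro
s=read_state();print(s["tool_pos"],s["qpos"],Ro.from_quat(s["orientation"]).as_matrix().round(3))
E
```

```text
[ 544.71524344 -215.59072577  101.39692325] [-0.46779295  0.52043161  1.81901447  0.19021783  0.78286449  1.49557977] [[-0.497  0.085  0.864]
 [-0.857  0.106 -0.503]
 [-0.135 -0.991  0.02 ]]
```

Emit:
step_arm([
  [[0,-0.128,0.02,0.015,0],[0,-0.128,0.02,0.015,0],[0,-0.128,0.02,0.015,0],[0,-0.128,0.02,0.015,0]],
])

```text
t: 9.85
tool_pos: [582.7, -164.7, 99.8]
orientation: [-0.305, 0.631, -0.595, 0.394]
wrist_force: [-0.7, -0.7, -0.1]
gripper_width: 0.001
```

```bash
python3 - <<'E'
from plant import read_state, viewer
import cv2,numpy as np
from scipy.spatial.transform import Rotation as Ro
s=read_state();R=Ro.from_quat(s["orientation"]).as_matrix();print(s["tool_pos"],s["qpos"],R.round(3))
print(R.T@(np.array([583.7,-163.7,53])-s["tool_pos"])/500)
for n,(x,y) in(("scene",(230,100)),):
    c=viewer.camera(n);cv2.imwrite(f"pics/{n}4.png",cv2.resize(c["img"][y:y+170,x:x+170,::-1],(600,600),interpolation=cv2.INTER_CUBIC))
E
```

```text
[ 582.71350459 -164.66736273   99.84061126] [-0.36156049  0.54125781  1.78345235  0.18492598  0.78404195  1.61361073] [[-0.503  0.084  0.86 ]
 [-0.854  0.107 -0.509]
 [-0.135 -0.991  0.018]]
[ 0.00999871  0.09318172 -0.00100009]
```

View pics/scene4.png

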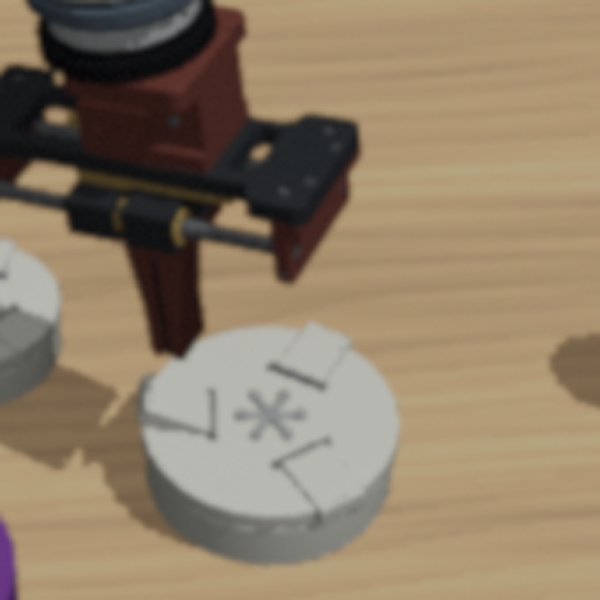

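Emit:
step_arm([
  [[0,0.006,0.045,-0.001,0],[0,0.008,0.06,-0.001,0],[0,0.01,0.07,-0.001,0],[0,0.011,0.078,-0.001,0],[0,0.012,0.086,-0.001,0],[0,0.012,0.092,-0.002,0],[0,0.013,0.098,-0.002,0],[0,0.013,0.102,-0.002,0],[0,0.014,0.104,-0.002,0],[0,0.014,0.104,-0.002,0]],
])

```text
t: 11.15
tool_pos: [583.9, -164.5, 47.8]
orientation: [-0.304, 0.63, -0.595, 0.395]
wrist_force: [2.2, -1.3, 3.6]
gripper_width: 0.002
```

Emit:
step_arm([
  [[0,0,0.003,0,0],[0,0,0.006,0,0],[0,0,0.008,0,0],[0,0,0.008,0,0]],
])

```text
t: 11.65
tool_pos: [584.1, -164.8, 45.5]
orientation: [-0.305, 0.63, -0.595, 0.395]
wrist_force: [-5.6, -4.2, 22.5]
gripper_width: 0.0
```

Emit:
step_arm([
  [[0,0,0.002,0,0],[0,0,0.003,0,0],[0,0,0.003,0,0]],
])

```text
t: 12.02
tool_pos: [584.2, -164.8, 45.2]
orientation: [-0.305, 0.63, -0.595, 0.395]
wrist_force: [-10.3, -5.8, 33.2]
gripper_width: 0.008
```

Emit:
step_arm([
  [[0,-0.01,-0.08,0,0],[0,-0.033,-0.24,0,0],[0,-0.033,-0.24,0,0],[0,0.35,-0.29,-0.01,0],[0,0.35,-0.29,-0.01,0],[0,0.35,-0.29,-0.01,0],[0,0.35,-0.29,-0.01,0],[0,0.35,-0.29,-0.01,0],[0,0.35,-0.29,-0.01,0]],
])

```text
t: 13.15
tool_pos: [479.3, -324.5, 161.2]
orientation: [-0.305, 0.631, -0.594, 0.395]
wrist_force: [0.3, 0.8, -0.2]
gripper_width: 0.004
```

```bash
python3 - <<'E'
from plant import read_state, viewer
import cv2,numpy as np
s=read_state();print(s["tool_pos"],s["wrist_force"],s["t"],s["qpos"])
o=[]
for n,(x,y) in(("scene",(260,175)),("top",(220,145))):
    c=viewer.camera(n);o.append(cv2.resize(c["img"][y:y+90,x:x+90,::-1],(400,400),interpolation=cv2.INTER_CUBIC))
    cv2.imwrite(f"pics/{n}5.png",c["img"][:,:,::-1])
cv2.imwrite("pics/5.png",np.hstack(o))
E
```

```text
[ 479.34848239 -324.45625129  161.19717092] [ 0.28382318  0.84758793 -0.15771587] 13.15 [-0.68887936  0.43659603  1.78301638  0.17097638  0.93346968  1.31128654]
```

View pics/5.png

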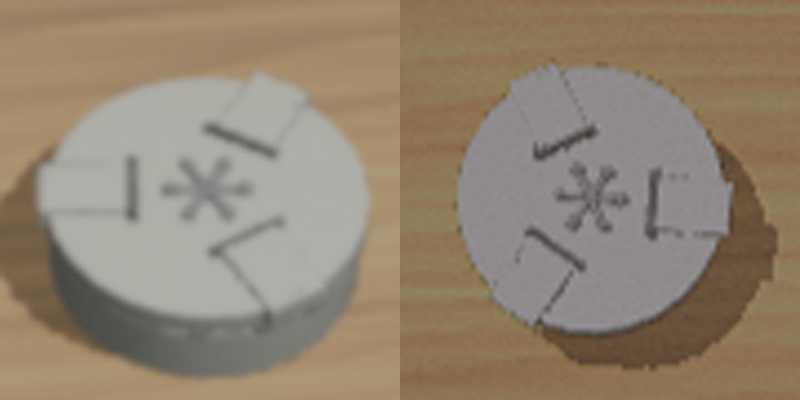

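View pics/top5.png

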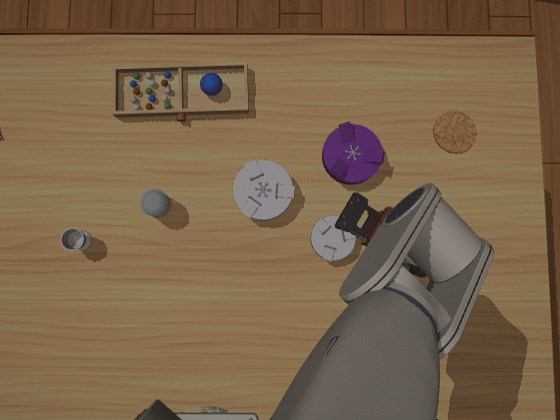

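```bash
python3 - <<'E'
import numpy as np,cv2
from h import *
out=[]
for n,(x,y),c0 in(("scene",(260,175),(585.6,-118.9)),("top",(220,145),(580.1,-120.1))):
    c=dict(np.load(f"pics/{n}0.npz"));im=cv2.imread(f"pics/{n}5.png")[y:y+90,x:x+90]
    im=cv2.resize(im,(400,400),interpolation=cv2.INTER_CUBIC);k=400/90
    for a in np.radians([25.4,145.4,265.4]):
        for q,col in((.55,(0,0,255)),(.45,(0,255,0))):
            e=.55-q;P=[]
            for r,w in((36,13),(36,-13)):
                R=30+r*np.cos(e)-3*np.sin(e);Z=42+3*np.cos(e)+r*np.sin(e)
                P.append([c0[0]+R*np.cos(a)-w*np.sin(a),c0[1]+R*np.sin(a)+w*np.cos(a),Z])
            p=(proj(c,np.array(P))-[x,y]+.5)*k
            cv2.line(im,tuple(map(int,p[0])),tuple(map(int,p[1])),col,1)
    out.append(im)
cv2.imwrite("pics/6.png",np.hstack(out))
E
```

```text
(no output)
```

View pics/6.png

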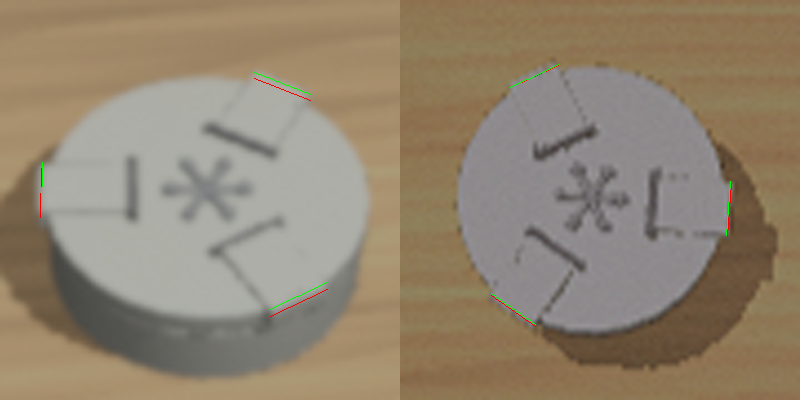

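```bash
python3 - <<'E'
import numpy as np,cv2
from h import *
x,y=260,175
c=dict(np.load("pics/scene0.npz"));im0=cv2.imread("pics/scene5.png")
cv2.imwrite("pics/7.png",cv2.resize(im0[185:215,300:340],(800,600),interpolation=cv2.INTER_CUBIC))
a=np.radians(145.4);k=20
for q in(.55,.5,.45,.4):
    e=.55-q
    P=[[585.6+R*np.cos(a)-w*np.sin(a),-118.9+R*np.sin(a)+w*np.cos(a),Z] for R,w,Z in
     [(30,13,45),(30,-13,45),(30+36*np.cos(e)-3*np.sin(e),13,42+3*np.cos(e)+36*np.sin(e)),(30+36*np.cos(e)-3*np.sin(e),-13,42+3*np.cos(e)+36*np.sin(e))]]
    print(q,((proj(c,np.array(P))-[300,185]+.5)*k).round().tolist())
E
```

```text
0.55 [[162.0, 397.0], [418.0, 501.0], [344.0, 153.0], [597.0, 252.0]]
0.5 [[162.0, 397.0], [418.0, 501.0], [344.0, 140.0], [597.0, 239.0]]
0.45 [[162.0, 397.0], [418.0, 501.0], [344.0, 128.0], [597.0, 227.0]]
0.4 [[162.0, 397.0], [418.0, 501.0], [343.0, 117.0], [596.0, 216.0]]
```

View pics/7.png

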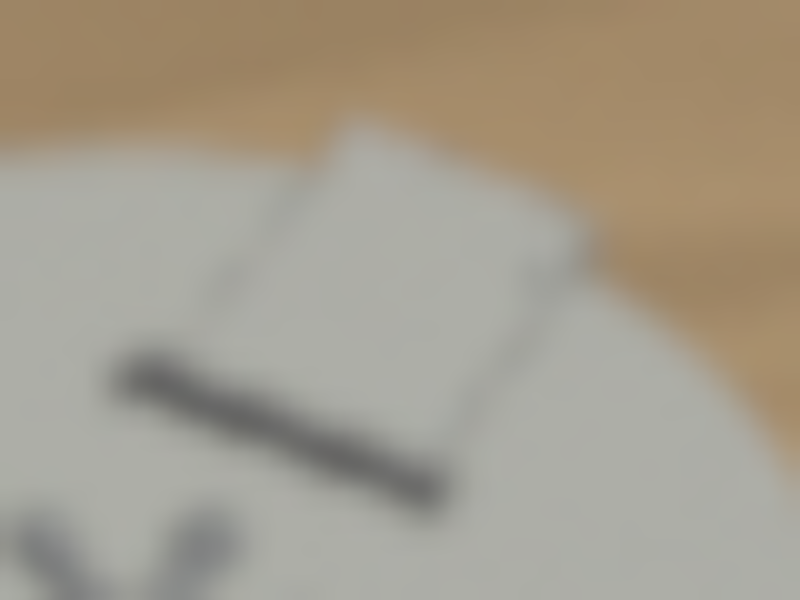

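```bash
python3 - <<'E'
from plant import bot
print(bot.close_job())
E
```

```text
the job is handed in; nothing more can be done
None
```

I pressed all three tabs on the larger white case down one at a time, going anticlockwise, and handed the job in at about 13 s. I couldn't tell which tab is tab_a, since they look the same.

- **Presses:** each tab stopped hard at about 29–33 N. Measured tip height was 44.7, 44.8 and 45.2 mm, against 45 mm for flat.
- **Last pictures:** all three tabs look flat in both camera views. The case has not visibly moved, and the gripper was well clear of everything when I handed in.
- **Weaker check:** an overlay of the expected flat tab edges sat about 1–1.5 px inside the real edges on all three tabs. That looks like a calibration or size offset, not a raised tab. On its own the overlay is only good to about 0.1 rad, so I relied mainly on the stop height and force.
- **Slips along the way:**
  - My first move went to the wrong spot because of an arithmetic error. It touched nothing, and I corrected it.
  - On the way to the third tab the last joint ran into the end of its range (it read 2.5405, limit 2.54). That left the tool tilted about 8 degrees, so I pressed the third tab with the edge of the fingers. If the limit is taken as exactly 2.54, that reading is slightly over it.

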